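Push a fresh pot on its bat round the L-shaped guide slot

TASK

The small fresh pot stands on a round plaster bat whose pin rides in the L-shaped slot of the wooden guide board: push the bat by its rim along the slot to the corner, turn the corner, and push it on until its pin is fully home at the far end of the other leg. Only push: do not lift or tilt the bat, and do not touch the soft pot, which must ride along upright in the middle of the bat. Leave the other things on the bench as they are.

Things in the scene. Friction and masses are not known exactly. Their poses are not given: they have to be found in the camera images.
- guide: Wooden guide board fixed to the bench, 260 x 280 mm, 22 mm thick, with an L-shaped through slot 20 mm wide. Origin on the bench under the slot's corner (where the centre lines of the two legs meet); z up. In its own frame the board spans x -75 to +185 mm and y -205 to +75 mm. First leg: from the corner along -y, 130 mm of travel; second leg: from the corner along +x, 110 mm of travel. Board position and yaw vary.
- slot_start (a point): Point on the board's top face: where the pin's axis is when the pin touches the end wall of the first leg (guide frame 0, -130 mm, 22 mm). The bat starts within 30 mm of it.
- slot_corner (a point): Point on the board's top face at the corner of the slot (guide frame 0, 0, 22 mm). The pin has 3 mm of play either way there.
- slot_end (a point): Point on the board's top face: where the pin's axis is when the pin touches the end wall of the second leg (guide frame 110 mm, 0, 22 mm). The bat has to finish here.
- bat: Loose round bat of pale plaster, diameter 110 mm, 26 mm thick, about 0.55 kg (0.4 to 0.75), lying on the guide board. Origin at the centre of its underside (level with the board's top face, 22 mm above the bench); z up. A steel pin 14 mm across stands 16 mm down from its centre into the slot, so it slides only along the slot and may spin freely about the pin. It takes about 2 to 6 N at the rim to slide it.
- fresh_pot: Small squat pot of grey-brown clay standing loose in the middle of the bat: 66 mm across at the widest, 36 mm high (its top is 84 mm above the bench), 42 mm foot, about 0.11 kg. Origin at the centre of its foot, z up. Not to be touched.
- small_pot: Bystander: loose dry clay pot 50 mm across, 45 mm high, standing on the guide board in the inner angle of the L, clear of the bat's path. Origin at the centre of its foot.
- rib: Bystander: loose flat wooden disc (potter's rib) 48 mm across, 8 mm thick, lying on the guide board in the inner angle of the L, clear of the bat's path. Origin at the centre of its underside.
- tall_pot: Bystander: loose clay pot 89 mm across, 151 mm high, on the bench to the left. Origin at the centre of its foot.
- dry_pot: Bystander: loose dry clay pot 86 mm across, 115 mm high, on the bench to the left. Origin at the centre of its foot.
- cup: Bystander: loose white mug 76 mm across, 85 mm high, on the bench to the left. Origin at the centre of its foot.
- trimmer: Bystander: loose flat-bladed hand tool lying on the bench to the right.
- slip_jar: Bystander: loose grey lidded jar 68 mm across, 90 mm high, on the bench to the far right. Origin at the centre of its foot.
Not all that is in view belongs to the job. Leave any green look-alike of the bat alone.

How it is judged:
On the way, in this order (a step that is already met when the one before it is completed fails the run):
1. the bat's pin is at the corner of the slot (horizontal distance between bat and slot_corner below 0.012 m), for 0.1 s.
2. the bat's pin is home at the end of the second leg (horizontal distance between bat and slot_end below 0.008 m), for 0.2 s.
At the end, for the whole second after the job is handed in: The bat lies flat on the guide board with its pin within 8 mm of the end stop of the second leg; the pot stands upright on it within 12 mm of its middle; both at rest and released (horizontal distance between bat and slot_end below 0.008 m and z of bat in the frame of guide between 0.019 and 0.025 m and angle between bat's own z axis and vertical below 0.05 rad and angle between fresh_pot's own z axis and vertical below 0.08 rad and horizontal distance between fresh_pot and bat below 0.012 m and z of fresh_pot in the frame of bat below 0.029 m and linear speed of each of bat, fresh_pot below 0.01 m/s); the robot touches nothing.
It fails at once if the fresh pot is touched by the robot (contact force between any of the fingers, the arm and fresh_pot above 0.3 N).
It fails at once if the bat is lifted or tilted out of its slot (z of bat in the frame of guide above 0.03 m or angle between bat's own z axis and vertical above 0.17 rad).
It fails at once if the fresh pot is lifted, tipped or leaves the middle of the bat (z of fresh_pot in the frame of bat above 0.036 m or angle between fresh_pot's own z axis and vertical above 0.3 rad or horizontal distance between fresh_pot and bat above 0.02 m).
It fails at once if a bystander is moved more than 15 mm (distance of any of small_pot, rib, tall_pot, dry_pot, cup, trimmer, slip_jar from where it was at the start of the episode above 0.015 m).
It also fails if it takes over 58 s, if anything falls off the work surface, if the arm or the gripper's body presses on something with over 40 N, if the wrist force passes 120 N, or if a joint passes its speed limit or range.

ROBOT

A 6-joint arm with a two-finger parallel gripper is mounted at the origin on the work surface. World frame = base frame: x ahead of the robot, y to its left, z up, the work surface at z = 0. Lengths are in m, angles in rad, forces in N, time in s.
With the tool pointing down it reaches from about 0.35 to 0.975 m from the base axis. Payload 4.9 kg.
Tool frame: the origin (TCP) lies midway between the tips of the shut fingers; the grasp point (between the pads) lies 19 mm behind it; x points along the fingers, y is the direction in which the jaws open and shut, and the axes are right-handed (so a half turn about x gives the same grasp; the last joint's range is limited). The gripper opens to 85 mm and grips with 20 to 120 N. Pads are 22 mm wide; open, the fingers measure 114 mm over their backs; the gripper's body (76 mm by 85 mm) begins 54 mm behind the grasp point. The pads swing forward as they close: fully open they stand 13 mm farther back than shut.
Start: joints at [1.172, 0.053, 1.613, -0, 1.476, -0.119], TCP at [0.173, 0.601, 0.231] pointing down, gripper open.
Joint ranges: [-3.01, 3.01], [-1.01, 2.22], [0.06, 2.58], [-1.02, 4.17], [0.09, 2.62], [-3.14, 3.14]. Speed limits (rad/s): [2.57, 2.57, 3.14, 3.14, 3.14, 3.14].

INTERFACE

Orientations are given as a unit quaternion [w, x, y, z].
In Python, from workcell import get_state, read_camera, sign_off gives the robot as it stands. The module is installed in compiled form; this text tells all that it offers.
- The arm moves only by the shell command python3 -m handwheel 'ROWS' [FORCE]. ROWS is JSON, a list of rows, each a list of 5 numbers: the opening, from 0 (shut) to 1 (fully open), then the shift along the world's x, y, z in cm, then the turn about the world's z in rad. A call has 1 to 8 rows; each row is the pose to reach, as a shift and turn from the pose commanded when the call began; what a row does not reach only later rows make up. A row lasts 1/10 s, in which the tool goes at most 50 mm and 8.59 degrees, less where a joint would pass 70% of its speed; a pose out of reach is approached as far as the arm can. A call with a gripper value outside its range is refused whole. The fingers move at their own pace and stop on an object; FORCE is the grip in N (left out, the last holds). Time passes only in rows, so rows that repeat a pose let the fingers close. It gives the time, the measured TCP pose, the force and the opening at its end, in the units of the state.
- get_state(): the state, without advancing time (a new reading comes with each control period).
- read_camera(name): name is "scene" or "top" or "wrist"; returns a dict with "frame" (480x640x3 uint8, red, green, blue), "intrinsics" (3x3 intrinsics, pixels), "world_from_camera" (4x4, takes a point from camera to world coordinates); the wrist camera has in their place "T_tool_cam" (4x4, takes a point from camera to tool coordinates, whose origin is the TCP and whose axes are the tool frame's). Camera axes: x right, y down, z forward; pixel columns grow to the right and rows downward; lengths in m; the calibration is good to about 2 mm. A picture is of the moment at which its call begins: read the wrist's pose just before it. There is no depth.
- sign_off(): hands the job in, once; it reports no verdict.
The state is a dict: "time": time; "joints": joint angles; "joint_velocities": joint speeds; "effort": joint torques, N m; "ee_pos": TCP position; "tool_rot": TCP orientation; "force": force on the tool from outside, world axes, zero at the start; "torque": the same for the moment, N m; "finger_gap": finger opening in m.
Only numpy, scipy, OpenCV 4.12 (cv2) and the standard library are available. Lean on these libraries where they do the work, as an engineer would, in place of code of your own. Each camera call takes 0.05 s, during which the arm holds its last target.

## Working session

There is one attempt and no reset: what is moved stays moved. The work goes in short steps, Python scripts to look and compute and a shell command to move; the robot and the scene stay as the last step left them, time stands still between calls to the robot, and variables do not carry over. Pictures are saved under pics/ and viewed, and the job is handed in when it is done.

```bash
mkdir -p pics; ls
python3 - <<'E'
from workcell import *
import cv2, numpy as np
s=get_state(); print(s)
for n in ("scene","top"):
    c=read_camera(n); cv2.imwrite(f"pics/{n}0.png",c["frame"][:,:,::-1]); np.savez(f"{n}0.npz",**c)
    print(n,c["intrinsics"].tolist(),np.round(c["world_from_camera"],4).tolist())
E
```

```text
pics
{'time': 0.0, 'joints': array([ 1.17198724e+00,  5.33476255e-02,  1.61426588e+00,  3.74731597e-05,
        1.47602377e+00, -1.18978250e-01]), 'joint_velocities': array([ 0.00264935,  0.00049166, -0.0003559 ,  0.00131531, -0.00075988,
        0.00119279]), 'effort': array([-8.61893859e-04, -3.93669641e+01, -3.70189011e+01, -1.03539110e-04,
        7.03986967e-03, -1.42565443e-05]), 'ee_pos': array([0.17235611, 0.60012372, 0.23008555]), 'tool_rot': array([ 0.69999843,  0.09791845,  0.70039406, -0.09930928]), 'force': array([-0.2672592 , -0.12457168, -0.74169196]), 'torque': array([ 0.07833118, -0.04831989,  0.02078094]), 'finger_gap': 0.08551982887112775}
scene [[506.28251131019675, 0.0, 316.27431271444533], [0.0, 506.28251131019675, 238.15290298929662], [0.0, 0.0, 1.0]] [[0.7867, 0.4294, -0.4436, 1.0386], [0.6173, -0.5364, 0.5755, -0.648], [0.0091, -0.7266, -0.687, 0.8351], [0.0, 0.0, 0.0, 1.0]]
top [[525.6578609573102, 0.0, 318.9506354098435], [0.0, 525.6578609573102, 246.4840006815304], [0.0, 0.0, 1.0]] [[0.0084, -0.9944, 0.1058, 0.4], [-1.0, -0.0085, -0.0004, 0.0004], [0.0013, -0.1058, -0.9944, 1.444], [0.0, 0.0, 0.0, 1.0]]
```

View pics/scene0.png

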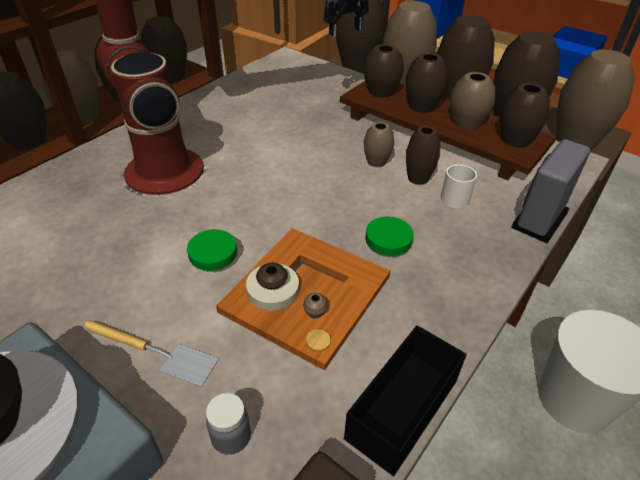

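View pics/top0.png

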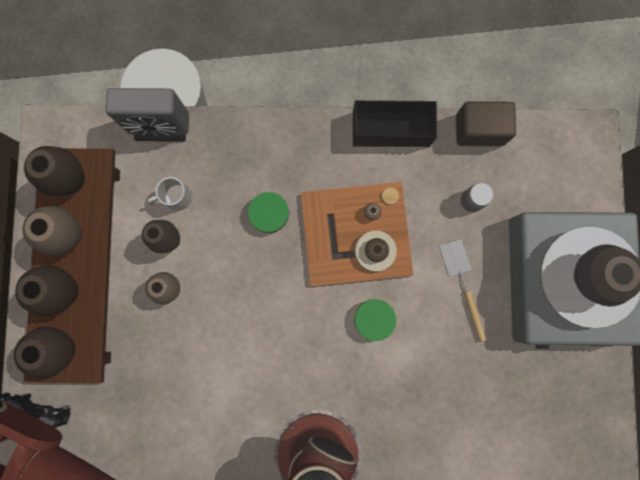

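The top view shows the board at about cols 300–412, rows 183–287. The bat is at (376,250), the slot corner near (335,257), and the second leg runs up to about (333,213). Next I'll measure these.

```bash
cat > h.py <<'E'
import numpy as np, cv2
def ray(c,uv,z):
    K=c["intrinsics"];T=c["world_from_camera"]
    uv=np.atleast_2d(uv).astype(float)
    d=np.c_[(uv[:,0]-K[0,2])/K[0,0],(uv[:,1]-K[1,2])/K[1,1],np.ones(len(uv))]@T[:3,:3].T
    return T[:3,3]+d*((z-T[2,3])/d[:,2])[:,None]
def proj(c,P):
    K=c["intrinsics"];T=np.linalg.inv(c["world_from_camera"])
    p=np.atleast_2d(P)@T[:3,:3].T+T[:3,3]; p=p@K.T
    return p[:,:2]/p[:,2:]
def big(m,roi):
    x0,y0,x1,y1=roi; k=np.zeros_like(m); k[y0:y1,x0:x1]=m[y0:y1,x0:x1]
    cs,_=cv2.findContours(k,cv2.RETR_EXTERNAL,cv2.CHAIN_APPROX_NONE)
    return max(cs,key=cv2.contourArea)
def board(c,roi):
    hsv=cv2.cvtColor(c["frame"],cv2.COLOR_RGB2HSV)
    m=cv2.inRange(hsv,(5,120,60),(20,255,255))
    b=big(m,roi); h=cv2.convexHull(b)
    W=ray(c,h[:,0],0.022)[:,:2]
    return cv2.minAreaRect((W*1000).astype(np.float32)),b
def bat(c,roi):
    hsv=cv2.cvtColor(c["frame"],cv2.COLOR_RGB2HSV)
    m=cv2.inRange(hsv,(15,5,120),(45,90,255))
    b=big(m,roi); h=cv2.convexHull(b)
    W=ray(c,h[:,0],0.048)[:,:2]
    return cv2.minEnclosingCircle((W*1000).astype(np.float32)),cv2.fitEllipse((W*1000).astype(np.float32)),b
E
python3 - <<'E'
from h import *
for n,roi,rb in (("top",(290,170,425,300),(345,220,405,280)),("scene",(200,220,400,375),(240,255,305,312))):
    c=dict(np.load(n+"0.npz"))
    r,b=board(c,roi); print(n,r)
    m=bat(c,rb); print(m[0],m[1])
    im=c["frame"][:,:,::-1].copy(); cv2.drawContours(im,[b],-1,(255,0,0),1); cv2.drawContours(im,[m[2]],-1,(0,0,255),1)
    x0,y0,x1,y1=roi; cv2.imwrite(f"pics/{n}1.png",cv2.resize(im[y0:y1,x0:x1],None,fx=4,fy=4)[:600,:800])
E
```

```text
top ((588.4701538085938, -101.03047180175781), (258.1503601074219, 276.7489318847656), 6.549417495727539)
((539.5515747070312, -150.9796142578125), 55.36958312988281) ((539.3191528320312, -150.91464233398438), (109.26437377929688, 109.84562683105469), 25.821863174438477)
scene ((593.0723266601562, -104.9586181640625), (266.1446533203125, 291.17047119140625), 6.501059532165527)
((547.6197509765625, -156.8526153564453), 62.34198760986328) ((544.8904418945312, -155.72178649902344), (107.16580200195312, 128.50941467285156), 38.04377746582031)
```

Run:
```python
import cv2
for n in("top","scene"): print(cv2.imread(f"pics/{n}1.png").shape)
```

```text
(520, 540, 3)
(600, 800, 3)
```

View pics/top1.png

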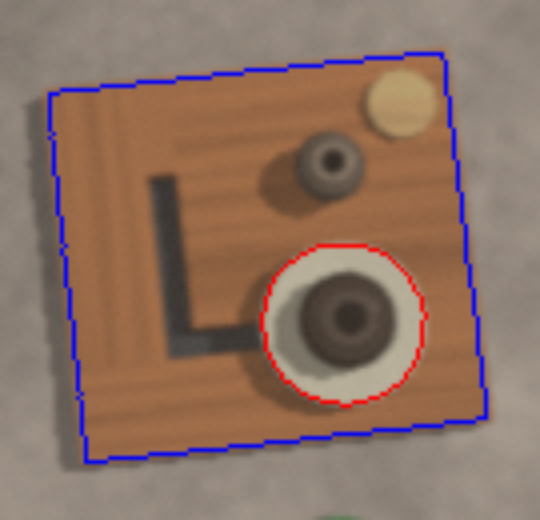

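View pics/scene1.png

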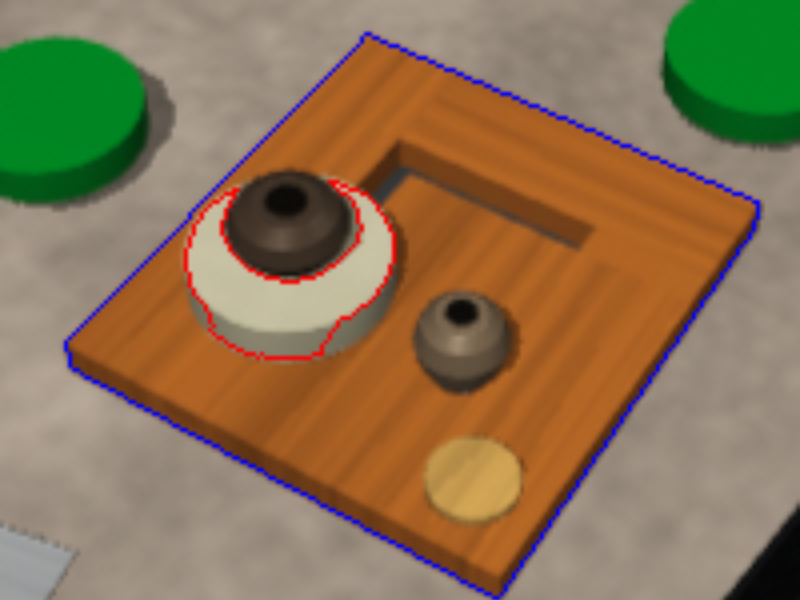

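Board pose: guide origin about (526.4, −42.7) mm, yaw 6.55°. The bat is at guide (0.6, −109) mm, and both cues agree. With fingers shut, I'll move behind the bat on its −y side, jaws across the push direction.

```bash
python3 -m handwheel '[[0,1,-2,0,-0.05],[0,3,-6,0,-0.18],[0,5,-10.5,0,-0.32],[0,7,-15,0,-0.46],[0,9,-19.5,0,-0.6],[0,11,-24,0,-0.74],[0,13,-28.5,0,-0.88],[0,15,-33,0,-1.02]]'
python3 -m handwheel '[[0,2,-4.5,0,-0.1],[0,4,-9,0,-0.157],[0,6,-13.5,0,-0.157],[0,8,-18,0,-0.157],[0,10,-22.5,0,-0.157],[0,12,-27,0,-0.157],[0,14,-31.5,0,-0.157],[0,16,-36,0,-0.157]]'
python3 -m handwheel '[[0,2,-4.5,0,0],[0,4,-9,0,0],[0,6,-13,0,0],[0,6.6,-14.5,0,0],[0,6.6,-14.5,-3,0],[0,6.6,-14.5,-7,0],[0,6.6,-14.5,-8,0],[0,6.6,-14.5,-8,0]]'
```

```text
time: 0.9
ee_pos: [0.3227, 0.2688, 0.2309]
tool_rot: [0.562, 0.429, 0.562, -0.429]
force: [0.8, 0.0, 0.7]
finger_gap: -0.0
time: 1.7
ee_pos: [0.4828, -0.0914, 0.2309]
tool_rot: [0.527, 0.471, 0.528, -0.471]
force: [0.1, 1.1, 0.1]
finger_gap: 0.0003
time: 2.5
ee_pos: [0.5469, -0.2329, 0.1486]
tool_rot: [0.526, 0.47, 0.53, -0.471]
force: [-0.2, 0.2, -0.0]
finger_gap: 0.0002
```

Run:
```python
from workcell import *
from h import *
s=get_state(); print(s['ee_pos'],s['tool_rot'],s['force'],s['finger_gap'],s['time'])
c=read_camera("wrist"); cv2.imwrite("pics/w1.png",c["frame"][:,:,::-1]); print(c["intrinsics"].tolist(),c["T_tool_cam"].tolist())
```

```text
[ 0.54691696 -0.23290217  0.148618  ] [ 0.52578392  0.47021664  0.52977504 -0.4709416 ] [-0.22379932  0.21138057 -0.00805247] 0.0002462423353504866 2.5
[[386.6243110274602, 0.0, 322.7566589116699], [0.0, 386.6243110274602, 237.70311305329852], [0.0, 0.0, 1.0]] [[-0.00020620407378326412, -0.31004503627080376, 0.9507218483677093, -0.14237764477400686], [0.9999987599630668, 0.0014203974955723658, 0.0006801053454555851, -1.5336474517013698e-06], [-0.0015612662189072267, 0.950720809677998, 0.3100443589117583, -0.07888857747962033], [0.0, 0.0, 0.0, 1.0]]
```

View pics/w1.png

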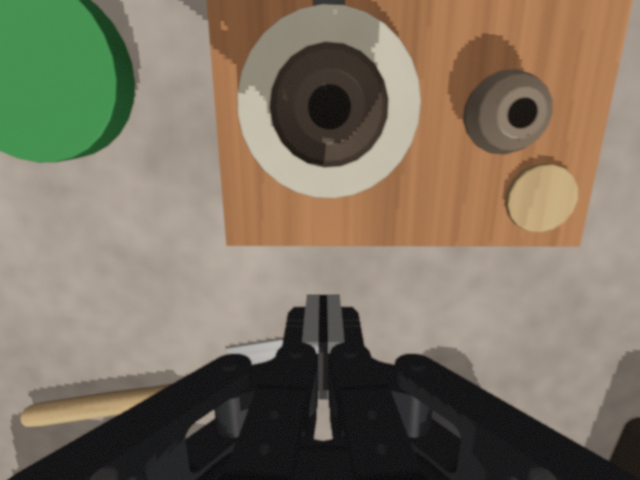

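The wrist view shows the bat ahead at about (329,101), with the pot on it. The shut fingertips are at (322,298) and nothing lies between them and the bat. I'll cross-check bat and board through this camera.

```bash
cat >> h.py <<'E'
from scipy.spatial.transform import Rotation as Ro
G=np.array([526.4,-42.7]);YAW=np.deg2rad(6.55)
def toG(p):
    d=np.asarray(p)[:2]-G; c,s=np.cos(YAW),np.sin(YAW); return np.array([c*d[0]+s*d[1],-s*d[0]+c*d[1]])
def wristcam(s,c):
    q=s['tool_rot'];T=np.eye(4);T[:3,:3]=Ro.from_quat([q[1],q[2],q[3],q[0]]).as_matrix();T[:3,3]=s['ee_pos']
    c=dict(c);c["world_from_camera"]=T@c["T_tool_cam"];return c
E
python3 - <<'E'
from workcell import *
from h import *
s=get_state(); c=wristcam(s,read_camera("wrist"))
f=c["frame"]
hsv=cv2.cvtColor(f,cv2.COLOR_RGB2HSV)
m=cv2.inRange(hsv,(15,5,90),(50,90,255)); b=big(m,(200,0,440,210)); h=cv2.convexHull(b)
W=(ray(c,h[:,0],0.048)[:,:2]*1000).astype(np.float32)
e=cv2.minEnclosingCircle(W); print(e,cv2.fitEllipse(W)[:2],toG(e[0]))
# board corners at bottom edge
for uv in((227,246),(581,246)): p=ray(c,uv,.022)[0,:2]*1000; print(p,toG(p))
y=Ro.from_quat([s['tool_rot'][i] for i in(1,2,3,0)]).as_matrix(); print(np.rad2deg(np.arctan2(y[1,1],y[0,1])), toG(s['ee_pos']*1000))
E
```

```text
((540.5963134765625, -151.62130737304688), 54.80970001220703) ((540.5043334960938, -151.65428161621094), (109.10135650634766, 109.27054595947266)) [   1.67897162 -109.8297208 ]
[ 479.39478937 -257.8844433 ] [ -71.24453098 -208.41797252]
[ 740.82151956 -227.31159396] [ 191.96323744 -207.86568776]
6.563423394776628 [-7.01301060e-02 -1.92242421e+02]
```

Agreement is within about 2 mm. I'll go down behind the rim and check force.

```bash
python3 -m handwheel '[[0,0,0,-3,0],[0,0,0,-6,0],[0,0,0,-8.5,0],[0,0,0,-10,0],[0,0,0,-11,0],[0,0,0,-11.5,0],[0,0,0,-11.5,0],[0,0,0,-11.5,0]]'
python3 - <<'E'
from workcell import *
from h import *
s=get_state();print(s['ee_pos'],toG(s['ee_pos']*1000),s['force'])
c=read_camera("scene"); cv2.imwrite("pics/s2.png",cv2.resize(c["frame"][200:400,180:440,::-1],None,fx=3,fy=3))
E
```

```text
time: 3.4
ee_pos: [0.5495, -0.2348, 0.0376]
tool_rot: [0.528, 0.471, 0.527, -0.471]
force: [0.1, 0.1, -0.4]
finger_gap: -0.0
[ 0.5494776  -0.23481612  0.03764542] [   1.0122343  -193.49458092] [ 0.10885758  0.07522711 -0.38781408]
```

View pics/s2.png

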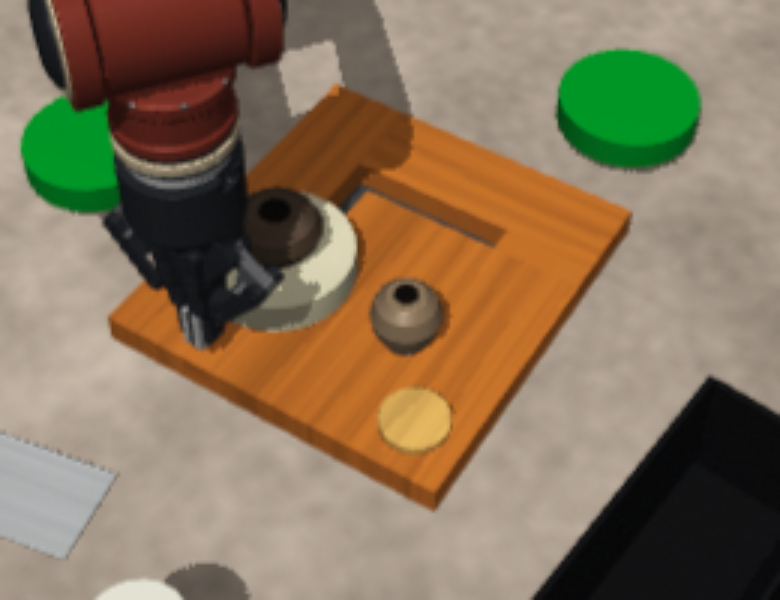

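```bash
python3 -m handwheel '[[0,-0.06,0.5,-0.3,0],[0,-0.12,1.0,-0.5,0],[0,-0.16,1.4,-0.5,0],[0,-0.19,1.7,-0.5,0],[0,-0.23,2.0,-0.5,0],[0,-0.26,2.3,-0.5,0],[0,-0.30,2.6,-0.5,0],[0,-0.33,2.9,-0.5,0]]'
python3 - <<'E'
from workcell import *
from h import *
s=get_state();print(s['ee_pos'],toG(s['ee_pos']*1000),s['force'])
c=wristcam(s,read_camera("wrist")); cv2.imwrite("pics/w3.png",c["frame"][:,:,::-1])
E
```

```text
time: 4.25
ee_pos: [0.5452, -0.2053, 0.0313]
tool_rot: [0.528, 0.471, 0.528, -0.471]
force: [0.3, -2.8, -3.3]
finger_gap: -0.0
[ 0.54524919 -0.20533386  0.0312657 ] [   0.17446998 -163.72242982] [ 0.30399554 -2.83972951 -3.28645581]
```

View pics/w3.png

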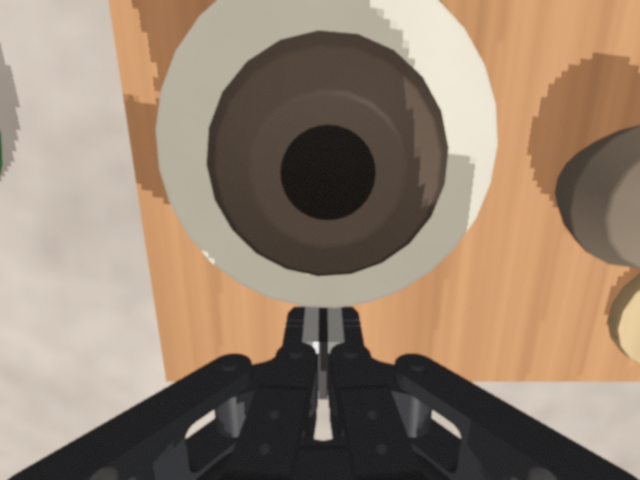

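The fingers are on the rim at (322,305), the pot is centred, and the push takes about 3 N. I'll continue along the leg.

```bash
python3 -m handwheel '[[0,-0.03,0.3,0,0],[0,-0.08,0.7,0,0],[0,-0.13,1.1,0,0],[0,-0.17,1.5,0,0],[0,-0.22,1.9,0,0],[0,-0.26,2.3,0,0],[0,-0.31,2.7,0,0],[0,-0.36,3.1,0,0]]'
python3 -m handwheel '[[0,-0.05,0.4,0,0],[0,-0.09,0.8,0,0],[0,-0.14,1.2,0,0],[0,-0.18,1.6,0,0],[0,-0.23,2.0,0,0],[0,-0.28,2.4,0,0],[0,-0.32,2.8,0,0],[0,-0.36,3.1,0,0]]'
python3 - <<'E'
from workcell import *
from h import *
s=get_state();print(s['ee_pos'],toG(s['ee_pos']*1000),s['force'])
c=wristcam(s,read_camera("wrist")); cv2.imwrite("pics/w4.png",c["frame"][:,:,::-1])
E
```

```text
time: 5.1
ee_pos: [0.5417, -0.174, 0.0314]
tool_rot: [0.528, 0.471, 0.528, -0.471]
force: [0.4, -3.3, -2.0]
finger_gap: -0.0003
time: 5.9
ee_pos: [0.5381, -0.143, 0.0314]
tool_rot: [0.528, 0.471, 0.528, -0.471]
force: [-0.0, -3.2, -1.6]
finger_gap: 0.0
[ 0.53811317 -0.14297346  0.03138045] [   0.19850302 -100.95506973] [-0.01086567 -3.16382859 -1.60277805]
```

View pics/w4.png

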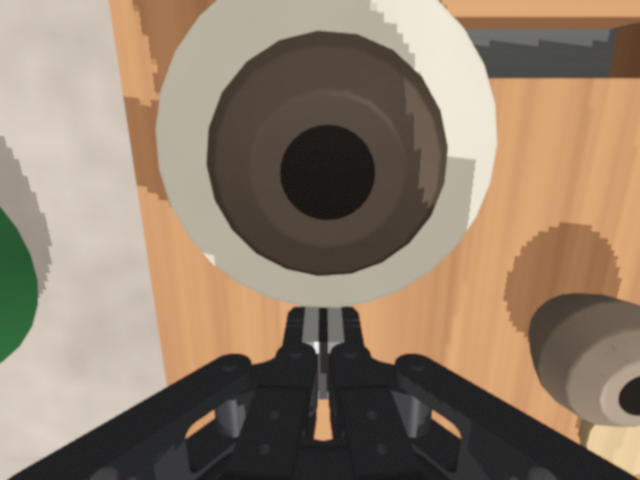

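Run:
```python
from workcell import *
from h import *
s=get_state(); c=wristcam(s,read_camera("wrist"))
for uv in((480,78),(600,78),(480,17),(600,17)): print(uv,toG(ray(c,uv,.022)[0,:2]*1000))
hsv=cv2.cvtColor(c["frame"],cv2.COLOR_RGB2HSV)
m=cv2.inRange(hsv,(15,5,90),(50,90,255)); b=big(m,(140,0,510,310)); p=b[:,0]; p=p[(p[:,1]>2)&(p[:,1]<300)]
h=cv2.convexHull(p)[:,0]; h=h[(h[:,1]>3)]
W=(ray(c,h,0.048)[:,:2]*1000); W=W[[np.ptp(W)>0]*len(W)]
A=np.c_[2*W,np.ones(len(W))]; q=np.linalg.lstsq(A,(W**2).sum(1),rcond=None)[0]; print("bat",toG(q[:2]),np.sqrt(q[2]+q[0]**2+q[1]**2))
t=dict(np.load("top0.npz")); print("smallpot",toG(ray(t,(372,211),.067)[0,:2]*1000), toG(ray(t,(390,196),.03)[0,:2]*1000))
```

```text
(480, 78) [57.45282793 -9.90720881]
(600, 78) [101.13819388  -9.84002713]
(480, 17) [54.94411723  9.77877662]
(600, 17) [96.73689938  9.84480053]
bat [  2.2863619  -33.46906234] 55.205558772493276
smallpot [ 104.14351741 -110.0311748 ] [ 146.24926146 -168.29232619]
```

```bash
python3 -m handwheel '[[0,-0.06,0.5,0,0],[0,-0.12,1.0,0,0],[0,-0.17,1.5,0,0],[0,-0.23,2.0,0,0],[0,-0.29,2.5,0,0],[0,-0.34,3.0,0,0],[0,-0.38,3.3,0,0],[0,-0.40,3.5,0,0]]'
python3 -m handwheel '[[0,0,0,0,0],[0,0,0,0,0]]'
cat > m.py <<'E'
from workcell import *
from h import *
import sys
s=get_state(); c=wristcam(s,read_camera("wrist"));print(s['time'],s['ee_pos'],"tcpG",toG(s['ee_pos']*1000),s['force'])
cv2.imwrite(f"pics/{sys.argv[1]}.png",c["frame"][:,:,::-1])
hsv=cv2.cvtColor(c["frame"],cv2.COLOR_RGB2HSV)
m=cv2.inRange(hsv,(15,5,90),(50,90,255)); b=big(m,(140,0,510,310))
h=cv2.convexHull(b)[:,0]; h=h[(h[:,1]>3)]
W=(ray(c,h,0.048)[:,:2]*1000)
A=np.c_[2*W,np.ones(len(W))]; q=np.linalg.lstsq(A,(W**2).sum(1),rcond=None)[0]; print("bat",toG(q[:2]),np.sqrt(q[2]+q[0]**2+q[1]**2))
E
python3 m.py w5
```

```text
time: 6.8
ee_pos: [0.5341, -0.108, 0.0314]
tool_rot: [0.528, 0.471, 0.528, -0.471]
force: [0.0, -4.2, 0.0]
finger_gap: 0.0001
time: 7.0
ee_pos: [0.534, -0.1078, 0.0313]
tool_rot: [0.527, 0.471, 0.528, -0.471]
force: [1.1, -1.5, 1.2]
finger_gap: -0.0001
7.0 [ 0.53402179 -0.10781555  0.03126558] tcpG [  0.14429805 -65.55993648] [ 1.09819249 -1.53099609  1.23193492]
bat [0.79041352 0.00554781] 54.52644515127783
```

View pics/w5.png

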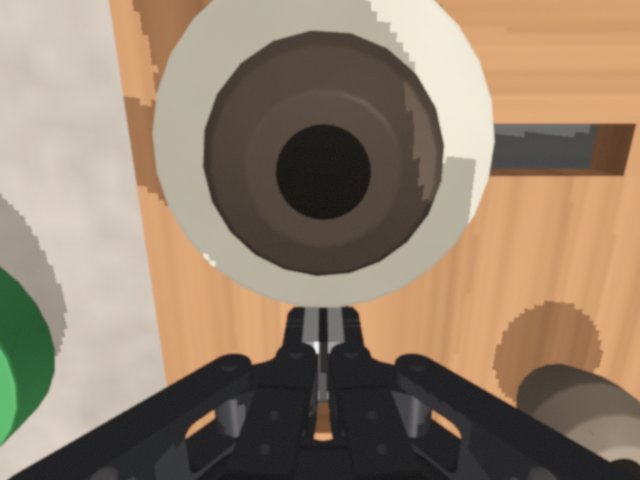

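The bat is at the corner, at guide (0.8, 0…2) mm; the second leg's opening is to the right at (560,150). I'll back off, rise, turn a quarter and come round to the −x side.

```bash
python3 -m handwheel '[[0,0.1,-0.8,0,0],[0,0.23,-2.0,0,0],[0,0.35,-3,2,0],[0,0.35,-3,6,0],[0,0.35,-3,10,0],[0,0.35,-3,13,0],[0,-1,-2.5,13,-0.13],[0,-3,-1.5,13,-0.27]]'
python3 -m handwheel '[[0,-2,1.5,0,-0.14],[0,-4,3,0,-0.28],[0,-5.5,5,0,-0.42],[0,-6.5,7.15,0,-0.56],[0,-6.5,7.15,0,-0.70],[0,-6.5,7.15,0,-0.84],[0,-6.5,7.15,0,-0.98],[0,-6.5,7.15,0,-1.12]]'
python3 -m handwheel '[[0,0,0,0,-0.1],[0,0,0,0,-0.181],[0,0,0,0,-0.181],[0,0,0,0,-0.181]]'
python3 m.py w6
```

```text
time: 7.85
ee_pos: [0.5051, -0.1247, 0.1632]
tool_rot: [0.459, 0.54, 0.457, -0.538]
force: [-0.1, -0.2, -0.2]
finger_gap: 0.0001
time: 8.65
ee_pos: [0.439, -0.0523, 0.1612]
tool_rot: [-0.101, -0.7, -0.102, 0.7]
force: [-1.0, -0.3, 0.2]
finger_gap: 0.0001
time: 9.05
ee_pos: [0.439, -0.0522, 0.1612]
tool_rot: [-0.04, -0.706, -0.041, 0.706]
force: [0.4, -0.4, 0.1]
finger_gap: 0.0001
9.05 [ 0.43904757 -0.05221727  0.16121198] tcpG [-87.8678942   0.5091668] [ 0.38434084 -0.38107351  0.05051728]
bat [-126.68434234   -3.00090342] 136.48338308675673
```

View pics/w6.png

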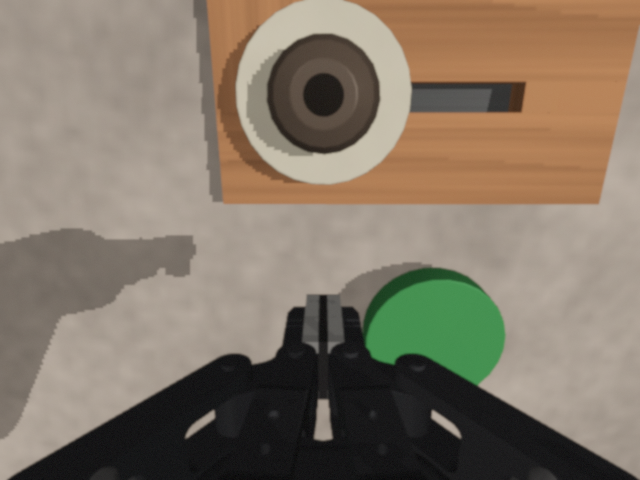

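This view is rotated: image up is now guide +x, and the slot visible at right is the emptied first leg. The bat sits over the corner at (324,91). The green disc at (435,335) is near the descent, so I'll check its clearance.

Run:
```python
from workcell import *
from h import *
s=get_state(); c=wristcam(s,read_camera("wrist"))
hsv=cv2.cvtColor(c["frame"],cv2.COLOR_RGB2HSV)
b=big(cv2.inRange(hsv,(45,80,100),(80,255,255)),(350,250,520,400)); W=(ray(c,b[:,0],.03)[:,:2]*1000)
g=np.array([toG(w) for w in W]); print("green x",g[:,0].min(),g[:,0].max(),"y",g[:,1].min(),g[:,1].max())
m=cv2.inRange(hsv,(15,5,90),(50,90,255)); b=big(m,(230,0,420,190)); h=cv2.convexHull(b)
W=(ray(c,h[:,0],0.048)[:,:2]*1000).astype(np.float32); e=cv2.minEnclosingCircle(W); print("bat",toG(e[0]),e[1])
b=big(cv2.inRange(hsv,(0,30,10),(25,255,120)),(262,30,385,157)); h=cv2.convexHull(b); W=(ray(c,h[:,0],0.066)[:,:2]*1000).astype(np.float32); e=cv2.minEnclosingCircle(W); print("pot~",toG(e[0]),e[1])
t=dict(np.load("top0.npz"));hsv=cv2.cvtColor(t["frame"],cv2.COLOR_RGB2HSV); b=big(cv2.inRange(hsv,(45,80,60),(80,255,255)),(345,290,410,350)); e=cv2.minEnclosingCircle((ray(t,b[:,0],.026)[:,:2]*1000).astype(np.float32)); print(toG(e[0]),e[1])
```

```text
green x -227.9081069026044 -130.80531420161083 y -148.1474008026698 -35.48375245295495
bat [-0.0746024  -0.62266086] 55.240509033203125
pot~ [0.25092265 0.088758  ] 32.869380950927734
[-182.23249693  -88.64529901] 54.665828704833984
```

The green disc ends at guide x ≈ −128 mm, which leaves about 28 mm to the fingers. The bat is at (−0.1, −0.6) mm and the pot is centred. I'll descend.

```bash
python3 -m handwheel '[[0,0,0,-4,0],[0,0,0,-8,0],[0,0,0,-11,0],[0,0,0,-12.5,0],[0,0,0,-13,0],[0,0.5,0.06,-13,0],[0,1.0,0.11,-13,0],[0,1.4,0.16,-13,0]]'
python3 -m handwheel '[[0,0.3,0.03,0,0],[0,0.6,0.07,0,0],[0,0.9,0.10,0,0],[0,1.2,0.14,0,0],[0,1.5,0.17,0,0],[0,1.8,0.21,0,0],[0,2.2,0.25,0,0],[0,2.6,0.30,0,0]]'
python3 m.py w7
```

```text
time: 9.95
ee_pos: [0.455, -0.0506, 0.033]
tool_rot: [0.041, 0.707, 0.04, -0.705]
force: [-0.2, -0.1, -0.1]
finger_gap: 0.0001
time: 10.75
ee_pos: [0.4778, -0.0472, 0.031]
tool_rot: [-0.04, -0.705, -0.04, 0.707]
force: [-5.1, -1.1, 4.3]
finger_gap: -0.0
10.75 [ 0.47779044 -0.04724892  0.03096135] tcpG [-48.81116553   1.02568042] [-5.1332681  -1.13255136  4.2757042 ]
bat [17.31114162 -0.58028588] 54.94520704062166
```

View pics/w7.png

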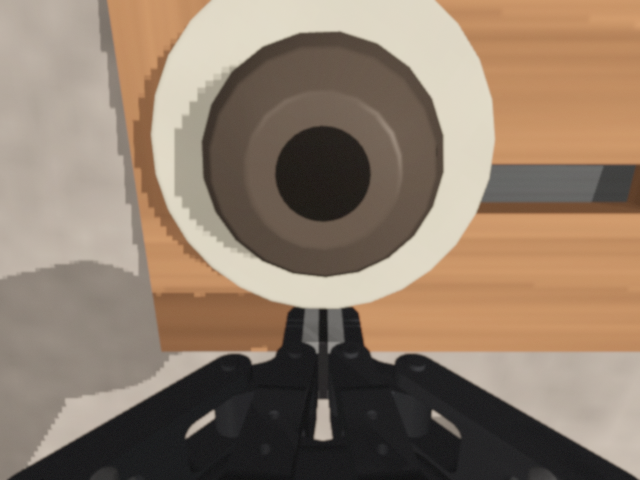

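The bat has turned the corner (x = 17 mm) and the pot is still centred. I'll push on.

```bash
python3 -m handwheel '[[0,0.4,0.05,0,0],[0,0.8,0.09,0,0],[0,1.2,0.14,0,0],[0,1.6,0.18,0,0],[0,2.0,0.23,0,0],[0,2.4,0.28,0,0],[0,2.8,0.32,0,0],[0,3.2,0.37,0,0]]'
python3 -m handwheel '[[0,0.4,0.05,0,0],[0,0.8,0.09,0,0],[0,1.2,0.14,0,0],[0,1.6,0.18,0,0],[0,2.0,0.23,0,0],[0,2.4,0.28,0,0],[0,2.8,0.32,0,0],[0,3.2,0.37,0,0]]'
python3 m.py w8
```

```text
time: 11.6
ee_pos: [0.5112, -0.0434, 0.0309]
tool_rot: [-0.04, -0.706, -0.04, 0.706]
force: [-3.7, 0.5, -2.4]
finger_gap: -0.0
time: 12.4
ee_pos: [0.5434, -0.0398, 0.0313]
tool_rot: [-0.04, -0.706, -0.04, 0.706]
force: [-2.1, -0.5, -2.3]
finger_gap: 0.0001
12.4 [ 0.54342051 -0.03980076  0.03130816] tcpG [17.24013062  0.93878263] [-2.054538   -0.49472636 -2.34039339]
bat [83.15976841  1.10858037] 54.268923311995735
```

View pics/w8.png

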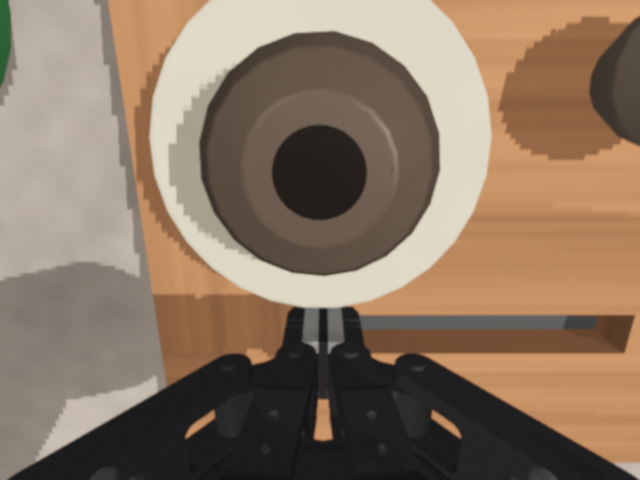

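```bash
python3 -m handwheel '[[0,0.4,0.05,0,0],[0,0.8,0.09,0,0],[0,1.1,0.13,0,0],[0,1.4,0.16,0,0],[0,1.7,0.19,0,0],[0,2.0,0.23,0,0],[0,2.2,0.25,0,0],[0,2.3,0.26,0,0]]'
python3 -m handwheel '[[0,0.1,0.01,0,0],[0,0.1,0.01,0,0]]'
python3 m.py w9
```

```text
time: 13.25
ee_pos: [0.5664, -0.0372, 0.0316]
tool_rot: [0.04, 0.706, 0.04, -0.706]
force: [-5.0, -0.6, 2.6]
finger_gap: -0.0001
time: 13.45
ee_pos: [0.5674, -0.0371, 0.0315]
tool_rot: [0.04, 0.706, 0.04, -0.706]
force: [-3.9, -0.3, 2.0]
finger_gap: 0.0001
13.45 [ 0.5673969  -0.03714734  0.03152371] tcpG [41.36269772  0.83988599] [-3.91777962 -0.31509379  2.00118179]
bat [107.21444848   1.17386512] 54.27220344972292
```

Now 1 mm steps, watching for the end wall.

```bash
python3 -m handwheel '[[0,0.1,0.01,0,0],[0,0.1,0.01,0,0]]'
python3 -m handwheel '[[0,0.1,0.01,0,0],[0,0.1,0.01,0,0]]'
python3 -m handwheel '[[0,0.1,0.01,0,0],[0,0.1,0.01,0,0]]'
python3 m.py w10
```

```text
time: 13.7
ee_pos: [0.5682, -0.0371, 0.0315]
tool_rot: [0.04, 0.706, 0.04, -0.706]
force: [-5.3, 0.4, 3.4]
finger_gap: -0.0003
time: 13.9
ee_pos: [0.5692, -0.0369, 0.0315]
tool_rot: [0.04, 0.706, 0.04, -0.706]
force: [-5.0, -0.1, 3.6]
finger_gap: -0.0002
time: 14.1
ee_pos: [0.5701, -0.0368, 0.0314]
tool_rot: [0.04, 0.706, 0.04, -0.706]
force: [-5.2, 0.2, 3.9]
finger_gap: 0.0001
14.1 [ 0.57014717 -0.0368231   0.03143086] tcpG [44.13200119  0.84828815] [-5.24014141  0.15567649  3.94111721]
bat [110.01816677   1.23353887] 54.26439767658269
```

```bash
python3 -m handwheel '[[0,0.1,0.01,0,0],[0,0.1,0.01,0,0]]'
python3 -m handwheel '[[0,0.1,0.01,0,0],[0,0.1,0.01,0,0]]'
python3 m.py w11
```

```text
time: 14.35
ee_pos: [0.5712, -0.0367, 0.0314]
tool_rot: [0.04, 0.706, 0.04, -0.706]
force: [-5.0, 0.1, 3.3]
finger_gap: -0.0002
time: 14.55
ee_pos: [0.5715, -0.0367, 0.0313]
tool_rot: [-0.04, -0.705, -0.04, 0.707]
force: [-8.0, -1.1, 4.8]
finger_gap: 0.0001
14.55 [ 0.57149352 -0.0366961   0.03134901] tcpG [45.48404707  0.82088323] [-8.04123282 -1.0532997   4.80852251]
bat [111.36491509   1.17144285] 54.280379471551605
```

```bash
python3 -m handwheel '[[0,0.05,0,0,0],[0,0.05,0,0,0]]'; python3 m.py w12
```

```text
time: 14.8
ee_pos: [0.5715, -0.0367, 0.0313]
tool_rot: [-0.04, -0.705, -0.04, 0.707]
force: [-8.8, -0.2, 6.1]
finger_gap: -0.0
14.8 [ 0.57150992 -0.03667227  0.0313475 ] tcpG [45.50306011  0.84268797] [-8.76925195 -0.18285238  6.05101641]
bat [111.34075413   1.19451865] 54.27551177289382
```

View pics/w12.png

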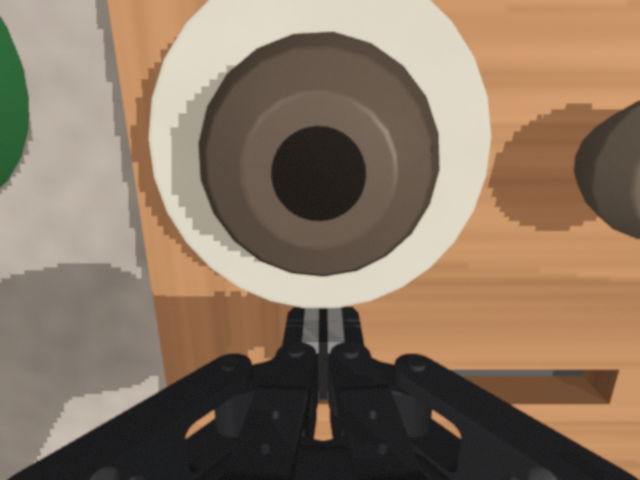

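The tool has stopped advancing while the force rises (8.8 N), so the pin is on the end wall. The pot looks centred. I'll back off slowly, then rise and check.

```bash
python3 -m handwheel '[[0,-0.2,-0.02,0,0],[0,-0.6,-0.07,0,0],[0,-1.4,-0.16,0,0],[0,-2.4,-0.28,0,0],[0,-3,-0.35,2,0],[0,-3,-0.35,6,0],[0,-3,-0.35,10,0],[0,-3,-0.35,14,0]]'
python3 -m handwheel '[[0,-3,2,3,0],[0,-5,5,6,0],[0,-5,9,6,0],[0,-5,13,6,0],[0,-5,17,6,0],[0,-5,20,6,0],[0,-5,20,6,0],[0,-5,20,6,0]]'
python3 - <<'E'
from workcell import *
from h import *
print(get_state()['force'])
for n,roi,rb in (("top",(290,170,425,300),(290,170,400,280)),):
    c=read_camera(n)
    hsv=cv2.cvtColor(c["frame"],cv2.COLOR_RGB2HSV)
    r,b=board(c,roi); print(r)
    m=bat(c,(310,180,375,265)); print(m[0],toG(m[0][0]))
    k=big(cv2.inRange(hsv,(0,20,10),(25,255,90)),(318,190,365,250)); e=cv2.minEnclosingCircle((ray(c,k[:,0],.066)[:,:2]*1000).astype(np.float32)); print("pot",toG(e[0]),e[1])
    im=c["frame"][:,:,::-1]; cv2.imwrite("pics/top9.png",im)
    o=dict(np.load("top0.npz"))["frame"]; d=cv2.absdiff(o,c["frame"]).max(2)>40; print(d[80:380,130:310].sum(),d[80:380,425:520].sum())
    c=read_camera("scene");cv2.imwrite("pics/s9.png",cv2.resize(c["frame"][200:400,180:440,::-1],None,fx=3,fy=3))
E
```

```text
time: 15.65
ee_pos: [0.5417, -0.0401, 0.1725]
tool_rot: [0.04, 0.706, 0.04, -0.706]
force: [1.0, -0.8, -0.5]
finger_gap: 0.0001
time: 16.45
ee_pos: [0.4921, 0.16, 0.231]
tool_rot: [0.041, 0.706, 0.041, -0.706]
force: [0.1, 0.2, -0.4]
finger_gap: 0.0004
[ 0.08770083  0.1688898  -0.38045644]
((588.48974609375, -100.98616027832031), (258.097900390625, 276.6050109863281), 6.66126012802124)
((635.5291137695312, -27.85077476501465), 56.02610778808594) [110.11064857   2.3039171 ]
pot [110.54306214   2.61555058] 30.66893196105957
8844 0
```

View pics/top9.png

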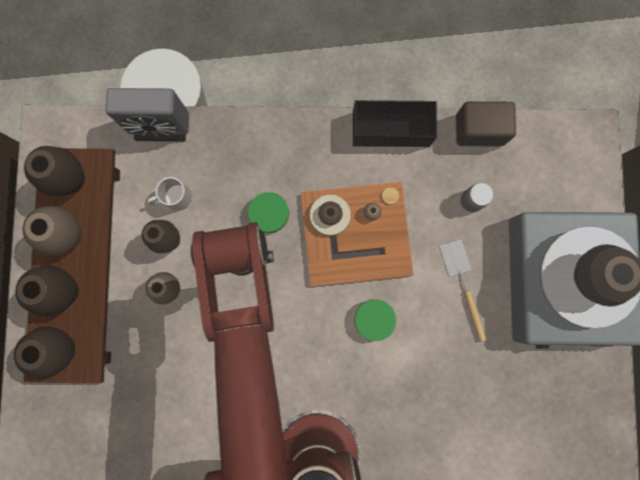

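View pics/s9.png

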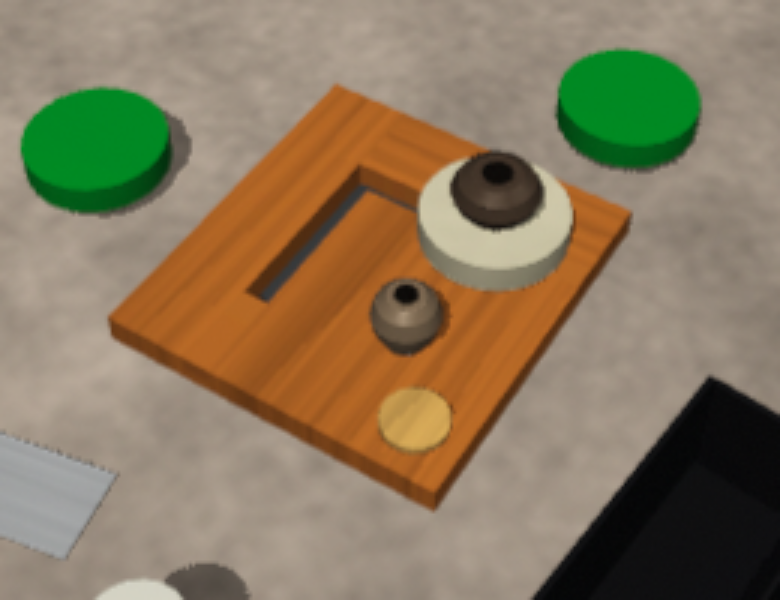

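The bat is home at guide (110.1, 2.3) mm, flat, with the pot centred. The bystanders sit at the same pixels as before, and the arm is clear. Handing in.

```bash
python3 -c "from workcell import *; print(sign_off())"
```

```text
the job is handed in; nothing more can be done
None
```

I pushed the bat by its rim with the shut fingers along the first leg to the corner. I then came round to its other side and pushed it down the second leg until the pin met the end wall. The job was handed in at about 16.5 s of the 58 s allowed, and no verdict was reported.

**Last checks**
- **End stop:** pushing force rose from about 5 N to 8.8 N while the tool stopped advancing. From the top camera the bat is at guide (110.1, 2.3) mm; the target is (110, 0), with a limit of 8 mm.
- **Pot:** it stands upright about 0.5 mm from the bat's middle, by a rough colour-mask fit, and was not touched as far as the images and forces show.
- **Bystanders:** all of them and both green discs appear where they were. To the right of the board, the before-and-after image difference was zero. To the left, the arm and its shadow spoiled that check, and I judged the small pot and rib on the board by eye too.
- **Arm:** it ended clear, with force near zero.

**Small disagreement:** the wrist camera put the bat at (111.3, 1.2) mm before I backed off. The 1–2 mm gap between views is within the calibration error.

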